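# Set a coating blade to its gap gauge

### The job

One of the two coating blade setters has a red-tabbed brass gauge strip lying in the gap under its blade. Turn the orange wing screw on top of that setter clockwise until the blade just drags on the gauge: it touches the strip without being screwed down tight, the wing then lying along the bridge. Leave the gauge where it is and leave the other setter's screw as it is.

Things in the scene. Friction and masses are not known exactly. Their poses are not given: they have to be found in the camera images.
- setter_wing (a point): Centre of the screw's wing, on the screw's vertical axis, 134 mm above the bench. The wing: orange upright bar 50 mm long (y axis), 10 mm thick (x axis), 34 mm high, black line on top. Under it a bare stem 10 mm across, 16 mm long, then a brass collar 26 mm across on the bridge (top 96 mm up). The wing starts 0.8 to 1.3 rad counterclockwise, seen from above, of the bridge's line.
- setter_screw (a joint): Screw angle (rad), growing clockwise from above; lowers the blade 5 mm per rad; friction about 0.1 N m, stays where left. 1.40: wing along the bridge, the right setting. Blade meets the gauge at about 1.15; beyond 1.70 is too tight. The blade is sprung (0.6 N per mm): no hard stop until 2.0. One grasp is enough.
- setter_blade: Steel blade, 88 mm wide (y axis, also the bridge's line), 8 mm thick; slides up and down. Origin: middle of its lower edge, below the screw's axis; z up. Its setter is fixed to the bench: dark base plate 125 x 126 x 12 mm, two green cheeks, aluminium bridge 122 mm long, 36 mm wide, with two black index lines along it.
- gauge: Loose brass gauge strip 5 mm thick, 30 mm wide, with a red tab (40 x 36 x 9 mm) at the end nearer the robot, 136 mm long in all (x axis, tab at -x). It lies on the setter's base plate under the blade. Origin: underside, mid-length. Not to be handled.
- spare_wing_tip (a point): End of the wing of the other, identical setter, which has no gauge in it: 25 mm along the wing's y axis from that screw's axis, 134 mm above the bench. That screw must not be turned.

How it is judged:
By the outcome, as a careful person would: the job done as asked, in the order asked, and still so for the second after the job is handed in, with the robot touching nothing.
It also fails if it takes over 29 s, if anything falls off the work surface, if the arm or the gripper's body presses on something with over 40 N, if the wrist force passes 120 N, or if a joint passes its speed limit or range.

### The arm

A 7-joint arm with a two-finger parallel gripper is mounted at the origin on a cart in front of the work surface, level with it; the furniture and walls round the work are solid. World frame = base frame: x ahead of the robot, y to its left, z up, the work surface at z = 0. Lengths are in m, angles in rad, forces in N, time in s.
With the tool pointing down it reaches from about 0.35 to 0.9 m from the base axis. Payload 7.2 kg.
Tool frame: the origin (TCP) lies on the centre line of the jaws, within the pads' length; the fingertips stand 19 mm ahead of it and the grasp point (between the pads) is the TCP; z points along the fingers, y is the direction in which the jaws open and shut (so a half turn about z gives the same grasp; the last joint's range is limited). The gripper opens to 88 mm and grips with 3 to 60 N. Pads are 20 mm wide; open, the fingers measure 115 mm over their backs; the gripper's body (75 mm by 178 mm) begins 61 mm behind the grasp point.
Start: joints at [1.168, 0.411, -0.013, 1.596, 0.006, 1.134, -0.082], TCP at [0.205, -0.59, 0.242] pointing down, gripper open.
Joint ranges: [-2.95, 2.95], [-0.29, 1.99], [-1.47, 1.44], [0.14, 2.54], [-1.03, 4.17], [0.13, 1.85], [-2.86, 2.86]. Speed limits (rad/s): [2.39, 2.39, 3.01, 3.01, 3.14, 3.14, 3.14].

### API

Orientations are given as [roll, pitch, yaw] about the fixed x, y, z axes, in that order (R = Rz(yaw) Ry(pitch) Rx(roll)).
In Python, from plant import arm, hand, sensors, viewer, ticket gives the robot as it stands. Calls block until the motion is done:
- arm.goto(position, orientation): joint-space move of the TCP to a pose.
- arm.move_straight(position, velocity=0.15, rotation=None, threshold=None): straight line of the TCP; rotation=None keeps the orientation; velocity is the mean speed in m/s. With threshold (N) it stops when the force on the tool has changed by that much, and returns True; else False.
- arm.movej(angles): joint-space move.
- hand.grip(opening): finger opening in m; the grip force is fixed at half the most; returns when the fingers have stopped.
- arm.hold(seconds).
- arm.solve_ik(position, orientation): joint angles nearest the present ones, or None.
- sensors.observe(): the state.
- viewer.camera(name): name is "side" or "top"; returns (picture, depth): 400x640x3 uint8, red, green, blue; 400x640 float32, m along the optical axis (not along the pixel's ray), 0 where there is no reading.
- viewer.calibration(name): a dict with "fx", "fy", "cx", "cy" (pixels), "D" ([k1, k2, p1, p2, k3] as OpenCV has them; the pictures are not rectified), "xyz" and "orientation" of the camera in the world. Camera axes: x right, y down, z forward; pixel columns grow to the right and rows downward; lengths in m; the calibration is good to about 2 mm. A picture is of the moment at which its call begins. calibration takes no time and is no camera call.
A pose or a line that the arm cannot do raises arm.PlanningError and nothing moves.
- ticket.close_job(): hands the job in, once; it reports no verdict.
The state is a dict: "time": time; "q": joint angles; "joint_velocities": joint speeds; "effort": joint torques, N m; "tcp_pos": TCP position; "orientation": TCP orientation; "force": force on the tool from outside, world axes, zero at the start; "wrist_torque": the same for the moment, N m; "finger_gap": finger opening in m.
Only numpy, scipy, OpenCV 4.12 (cv2) and the standard library are available. Lean on these libraries where they do the work, as an engineer would, in place of code of your own. Each camera call takes 0.05 s, during which the arm holds its last target.

## Working session

There is one attempt and no reset: what is moved stays moved. The work goes in short steps, each a Python script; the robot and the scene stay as the last script left them, time stands still between calls to the robot, and variables do not carry over. Pictures are saved under pics/ and viewed, and the job is handed in when it is done.

```bash
mkdir -p pics; cat > h.py <<'E'
import numpy as np, cv2
from scipy.spatial.transform import Rotation as R
from plant import arm, hand, sensors, viewer, ticket
def cam(n,tag):
    p,d=viewer.camera(n); np.savez(f'{tag}.npz',p=p,d=d); cv2.imwrite(f'pics/{tag}.png',p[:,:,::-1]); return p,d
def cloud(n,d):
    c=viewer.calibration(n); K=np.array([[c['fx'],0,c['cx']],[0,c['fy'],c['cy']],[0,0,1.]])
    v,u=np.mgrid[0:d.shape[0],0:d.shape[1]]
    un=cv2.undistortPoints(np.stack([u,v],-1).reshape(-1,1,2).astype(float),K,np.array(c['D'],float)).reshape(*d.shape,2)
    P=np.dstack([un[...,0]*d,un[...,1]*d,d])
    return P@R.from_euler('xyz',c['orientation']).as_matrix().T+np.array(c['xyz'])
E
python3 - <<'E'
from h import *
for n in('top','side'):
    cam(n,n+'1'); print(viewer.calibration(n))
print(sensors.observe())
E
```

```text
{'fx': 412.16142544198897, 'fy': 412.16142544198897, 'cx': 322.9819318705469, 'cy': 204.60918564440857, 'D': array([-0.01749924,  0.        ,  0.        ,  0.        ,  0.        ]), 'xyz': array([0.40470273, 0.07239273, 0.95297359]), 'orientation': array([-3.01218857,  0.01668377, -1.57353105])}
{'fx': 395.3228231606076, 'fy': 395.3228231606076, 'cx': 320.9864791525389, 'cy': 199.70631251196923, 'D': array([-0.09659523,  0.        ,  0.        ,  0.        ,  0.        ]), 'xyz': array([0.21183372, 0.79022784, 0.5075499 ]), 'orientation': array([-2.05809731,  0.00505029, -2.76152425])}
{'time': 0.1, 'q': array([ 1.16782624,  0.41183396, -0.01267704,  1.59690315,  0.00559778,
        1.13432993, -0.08214992]), 'joint_velocities': array([ 8.27325519e-04, -1.73579050e-03, -1.08652613e-04, -1.06526930e-03,
        1.32878932e-03, -6.22118155e-04,  2.45140341e-05]), 'effort': array([ 3.25345842e-03, -5.89099503e+01,  6.44157305e-01, -2.91709900e+01,
       -5.37171937e-02,  1.45644142e-02,  1.18396497e-04]), 'tcp_pos': array([ 0.20515769, -0.5899337 ,  0.24090802]), 'orientation': array([-3.14015823e+00,  1.13285311e-04,  3.34811159e-01]), 'force': array([-0.87741989, -0.64809825, -0.37691962]), 'wrist_torque': array([ 0.02272588, -0.01365344, -0.02526729]), 'finger_gap': 0.08810475394491496}
```

View pics/top1.png

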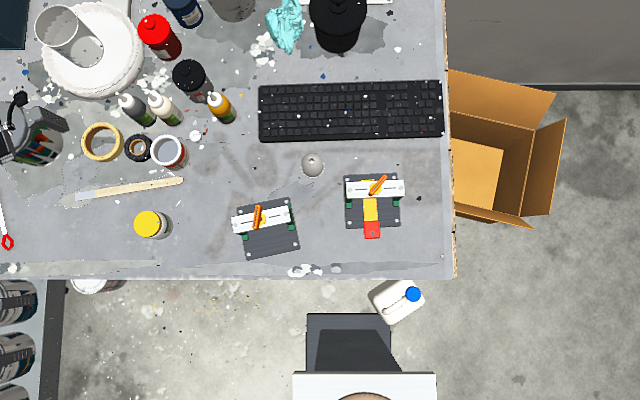

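View pics/side1.png

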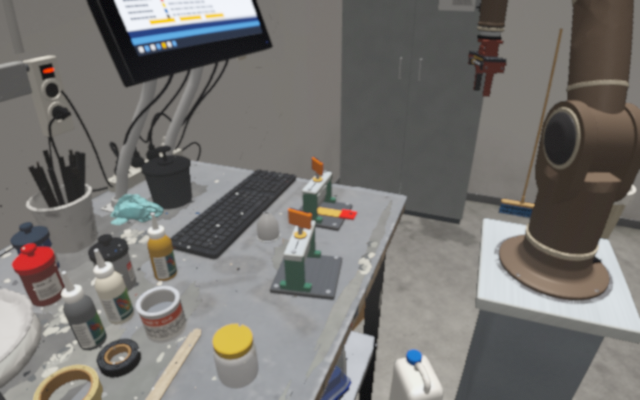

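The right-hand setter in the top view (wing near pixel (378,185), red tab at (372,230)) holds the gauge. The other one, at (258,217), is the spare.

```bash
python3 - <<'E'
from h import *
z=np.load('top1.npz');p,d=z['p'],z['d'];P=cloud('top',d)
hsv=cv2.cvtColor(p,cv2.COLOR_RGB2HSV)
def fit(m,n):
    q=P[m]; (cx,cy),(w,h),a=cv2.minAreaRect((q[:,:2]*1000).astype(np.float32))
    c=q[:,:2].mean(0); s=np.linalg.svd(q[:,:2]-c)[2][0]
    print(n,m.sum(),'mean',c,'z',np.percentile(q[:,2],[5,50,95]),'ang from +y',np.arctan2(-s[0]*np.sign(s[1]),abs(s[1])),'rect',cx,cy,w,h,a)
v,u=np.mgrid[0:400,0:640]
for n,(u0,u1,v0,v1) in dict(gauge=(335,412,165,245),spare=(225,305,190,262)).items():
    box=(u>=u0)&(u<u1)&(v>=v0)&(v<v1)&(d>0)
    z_=P[...,2]
    fit(box&(z_>.112)&(z_<.165),n+' wing')
    fit(box&(z_>.14)&(z_<.165),n+' wingtop')
    fit(box&(z_>.088)&(z_<.104)&(hsv[...,1]<60),n+' bridge')
    fit(box&(z_>.004)&(z_<.02)&(hsv[...,1]<90),n+' base')
c=cv2.resize(p[150:250,330:420],None,fx=6,fy=6,interpolation=cv2.INTER_CUBIC);cv2.imwrite('pics/crop1.png',c[:,:,::-1])
E
```

```text
gauge wing 138 mean [ 0.54832399 -0.02084509] z [0.13473666 0.15019784 0.15298563] ang from +y 0.8619871529916903 rect 549.4987182617188 -21.499324798583984 9.839649200439453 49.05079650878906 49.078369140625
gauge wingtop 125 mean [ 0.5494611 -0.0215613] z [0.14687589 0.15044557 0.15302651] ang from +y 0.861721205155975 rect 549.4949951171875 -21.50591278076172 9.81846809387207 49.05436706542969 49.146331787109375
gauge bridge 832 mean [ 0.54884055 -0.02128657] z [0.09294119 0.09617239 0.09932134] ang from +y 0.03450818955153564 rect 550.1192016601562 -22.481937408447266 36.6237678527832 121.87940979003906 2.2424566745758057
gauge base 1424 mean [ 0.5266347  -0.02259511] z [0.00849739 0.01220475 0.01543598] ang from +y -0.6903161828698456 rect 530.1802978515625 -28.17888641357422 171.80160522460938 182.52096557617188 89.88018798828125
spare wing 181 mean [0.48598904 0.21535287] z [0.1255752  0.14903479 0.15247474] ang from +y 1.4209920514822938 rect 486.9595947265625 217.1381378173828 10.932538986206055 49.448570251464844 81.0540771484375
spare wingtop 137 mean [0.48650925 0.21618617] z [0.14252465 0.15004943 0.15257698] ang from +y 1.4193399252540577 rect 486.96954345703125 217.19705200195312 10.769966125488281 49.461971282958984 81.62078094482422
spare bridge 793 mean [0.48658376 0.21659399] z [0.092711   0.09583641 0.09898406] ang from +y 0.21400394540326104 rect 486.79437255859375 217.90097045898438 36.514522552490234 119.77567291259766 12.330329895019531
spare base 1852 mean [0.46209135 0.21075371] z [0.00874017 0.01191526 0.01475751] ang from +y 1.5324901793415224 rect 480.35540771484375 221.89599609375 162.52481079101562 172.66665649414062 3.2249345779418945
```

View pics/crop1.png

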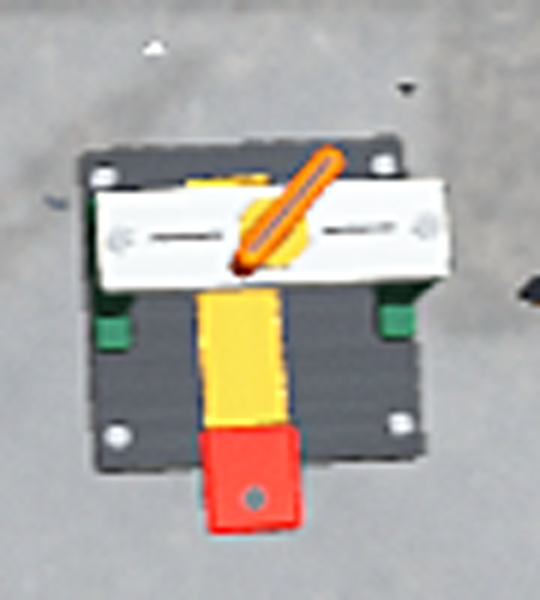

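```bash
python3 - <<'E'
from h import *
c=[0.5495,-0.0217]
for yaw in (-0.712,2.43):
  for z in (.25,.134):
    print(yaw,z,arm.solve_ik(c+[z],[np.pi,0,yaw]), arm.solve_ik(c+[z],[np.pi,0,yaw-.82]))
E
```

```text
-0.712 0.25 [ 0.2422588   0.3023325  -0.36245537  1.75088138  0.11815604  1.10974482
 -2.44063436] [-0.92961954  0.53236995  1.26729066  1.82021415 -0.5458211   1.20286831
 -2.59517581]
-0.712 0.134 [ 0.15060952  0.41883482 -0.25496272  1.88003432  0.13583804  0.85937823
 -2.45494432] [-0.87470502  0.75750778  1.25384672  1.94307275 -0.82851008  1.08856591
 -2.36267592]
2.43 0.25 [ 0.5553367   0.37905325 -0.77971571  1.73131584  0.28900495  1.15026684
  0.55079671] [ 0.49348388  0.35763843 -0.69270115  1.73497261  0.24875108  1.13860916
 -0.23410214]
2.43 0.134 [ 0.52521825  0.52013128 -0.76173563  1.85550323  0.43831468  0.94110174
  0.42373564] [ 0.45383233  0.49023076 -0.65931276  1.85991173  0.37186781  0.91696696
 -0.33959813]
```

```bash
python3 - <<'E'
from h import *
c=[0.5495,-0.0217]
arm.goto(c+[.23],[np.pi,0,2.43])
s=sensors.observe();print(s['time'],s['tcp_pos'],s['orientation'],s['q'])
print(arm.move_straight(c+[.135],velocity=.1,threshold=8))
s=sensors.observe();print(s['time'],s['tcp_pos'],s['orientation'],s['q'],s['force'])
cam('side','side2')
E
```

```text
2.4667 [ 0.54954392 -0.02309662  0.2298147 ] [-3.14107428e+00  5.10686612e-05  2.42747169e+00] [ 0.55185525  0.39983915 -0.7758075   1.75632136  0.30930709  1.11224448
  0.5330893 ]
False
3.5667 [ 0.54995775 -0.02155921  0.13561723] [3.14089756e+00 7.84297074e-04 2.43006902e+00] [ 0.49815124  0.50576998 -0.72246903  1.85557293  0.41031624  0.93309039
  0.44749679] [ 0.03256145 -0.54921253 -0.39173046]
```

View pics/side2.png

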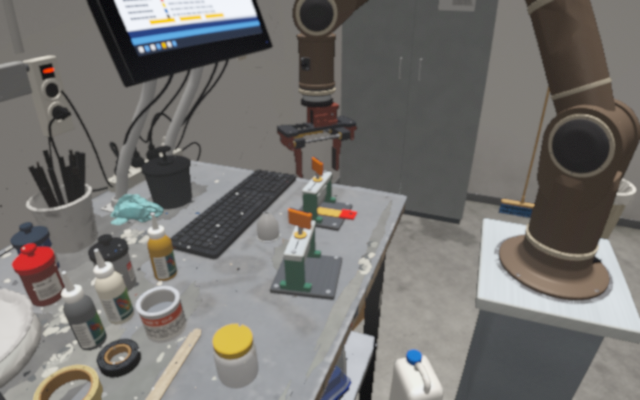

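The open fingers, with tips near (298,175) and (336,168), straddle the orange wing at (317,163). I'll grip now and check the reaction.

```bash
python3 - <<'E'
from h import *
hand.grip(0.0)
s=sensors.observe();print(s['time'],s['tcp_pos'],s['orientation'],s['q'],s['force'],s['wrist_torque'],s['finger_gap'])
E
```

```text
4.7917 [ 0.55005322 -0.02105679  0.13503876] [3.14007065e+00 2.19567966e-04 2.43035358e+00] [ 0.49776085  0.50670722 -0.72249589  1.8559327   0.41027481  0.9316943
  0.44727721] [ 2.63768528  2.8799426  -3.29402409] [ 0.5235508  -0.80821726 -0.063255  ] 0.009810820652814913
```

```bash
python3 - <<'E'
from h import *
q=np.array(sensors.observe()['q'])
for k in (.5,1.):
    t=q.copy(); t[6]-=.823*k; arm.movej(t)
    s=sensors.observe();print(s['time'],s['tcp_pos'],s['orientation'],s['q'][6]-t[6],s['force'],s['wrist_torque'],s['finger_gap'])
arm.hold(.2)
s=sensors.observe();print(s['time'],s['orientation'],s['wrist_torque'])
cam('top','top3');cam('side','side3')
E
```

```text
5.2667 [ 0.55019393 -0.02094213  0.13502878] [ 3.13980059e+00 -4.91288840e-04  2.02258683e+00] 0.003685195832726411 [ 2.41603434  1.23880967 -2.31397704] [ 0.22314499 -0.54565199 -0.10586733] 0.009878358178825937
5.7417 [ 0.55033085 -0.02092018  0.13504338] [ 3.13979246e+00 -1.28325069e-03  1.61291098e+00] 0.005544668824131627 [ 4.64109903  2.24557835 -3.77475966] [ 0.37905153 -0.83659695 -0.08824262] 0.010139443588450118
5.9417 [ 3.13982753e+00 -1.18512839e-03  1.61128701e+00] [ 0.35417558 -0.9665056   0.07890795]
```

View pics/top3.png

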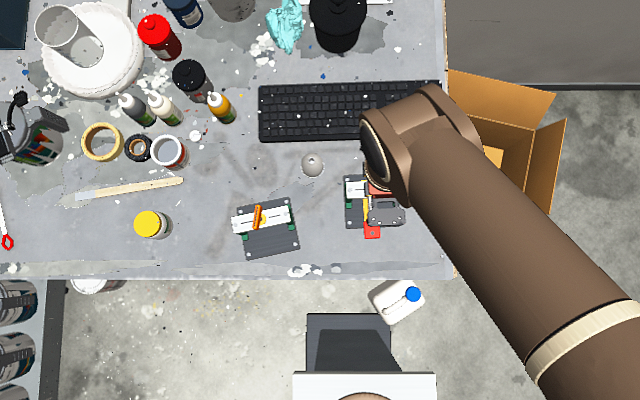

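The arm hides the wing in the top view. I'll release, lift, move aside and check the angle.

```bash
python3 - <<'E'
from h import *
hand.grip(0.06)
s=sensors.observe();p=s['tcp_pos'];print(s['time'],p,s['orientation'],s['force'])
arm.move_straight([p[0],p[1],.23],velocity=.12)
q=np.array(sensors.observe()['q']); q[0]+=-.9; arm.movej(q)
print(sensors.observe()['time'],sensors.observe()['tcp_pos'])
p,d=cam('top','top4');cam('side','side4')
P=cloud('top',d);hsv=cv2.cvtColor(p,cv2.COLOR_RGB2HSV)
v,u=np.mgrid[0:400,0:640]
for n,(u0,u1,v0,v1) in dict(gauge=(335,412,165,245),spare=(225,305,190,262)).items():
  box=(u>=u0)&(u<u1)&(v>=v0)&(v<v1)&(d>0);z=P[...,2]
  for nm,m in dict(wing=box&(z>.14)&(z<.165),bridge=box&(z>.088)&(z<.104)&(hsv[...,1]<60)).items():
    q=P[m][:,:2];s=np.linalg.svd(q-q.mean(0))[2][0]
    print(n,nm,m.sum(),q.mean(0),np.arctan(-s[0]/s[1]),cv2.minAreaRect((q*1000).astype(np.float32)))
c=np.hstack([cv2.resize(p[150:250,335:415],None,fx=5,fy=5,interpolation=cv2.INTER_CUBIC)])
cv2.imwrite('pics/crop4.png',c[:,:,::-1])
E
```

```text
6.95 [ 0.55005325 -0.02102927  0.13503104] [ 3.14041569e+00 -9.93338142e-04  1.60742541e+00] [0.20861989 0.48268963 0.6573275 ]
9.6333 [0.35944677 0.41636994 0.2291153 ]
gauge wing 134 [ 0.54921553 -0.0205865 ] 0.026072722768150234 ((549.2886352539062, -21.360485076904297), (47.66299819946289, 10.281026840209961), 89.84376525878906)
gauge bridge 750 [ 0.54794825 -0.02040016] 0.033765713218438485 ((550.156005859375, -22.21166229248047), (36.383358001708984, 121.57617950439453), 2.170316696166992)
spare wing 137 [0.48649829 0.21622829] 1.4204802002692078 ((486.818359375, 217.1105194091797), (10.342986106872559, 49.61060333251953), 81.29873657226562)
spare bridge 796 [0.48658855 0.21647664] 0.21238508335097353 ((486.8150939941406, 217.96995544433594), (36.550201416015625, 120.18985748291016), 12.180542945861816)
```

View pics/crop4.png

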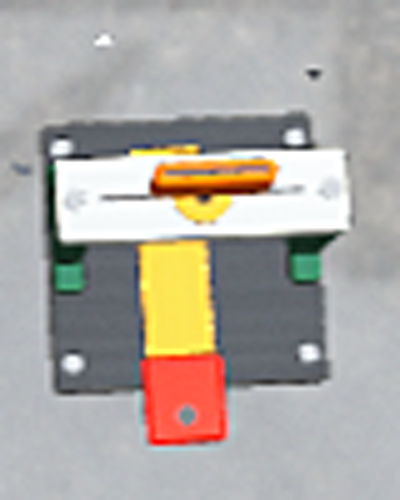

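View pics/side4.png

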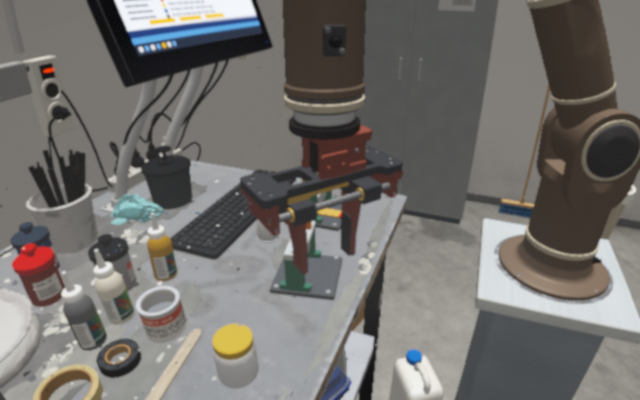

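Wing and bridge agree to within 0.01 rad. Before handing in, I'll check the red tab's position against the first picture.

```bash
python3 - <<'E'
from h import *
for t in('top1','top4'):
    z=np.load(t+'.npz');P=cloud('top',z['d']);h=cv2.cvtColor(z['p'],cv2.COLOR_RGB2HSV)
    m=np.zeros((400,640),bool);m[210:245,355:390]=1
    m&=((h[...,0]<6)|(h[...,0]>174))&(h[...,1]>150)&(z['d']>0);print(P[m].mean(0),m.sum())
s=sensors.observe();print(s['time'],s['force'])
ticket.close_job()
E
```

```text
[ 0.46973109 -0.02172504  0.02050044] 258
[ 0.46958173 -0.02161949  0.02081029] 254
9.7333 [-0.96955289 -0.29882165 -0.01400358]
the job is handed in; nothing more can be done
```

I turned the screw on the setter with the gauge about 0.82 rad clockwise in a single grasp, so its wing now lies along the bridge. I then released it, moved clear and handed the job in at about 9.7 s.

My last checks, from the top camera:
- **Wing angle:** the wing measures 0.026 rad and the bridge 0.034 rad, so they agree to about 0.01 rad. That puts the screw at about 1.40. I did not see the blade touching the gauge directly; this follows from the wing angle.
- **Gauge:** the red tab moved by no more than 0.2 mm, which is within measurement noise.
- **Other setter:** its wing still reads 1.42 rad, unchanged.
- **Contact:** the force on the tool was about 1 N, no more than the reading at the start.

**Retreat:** I misjudged the direction when moving away, so the arm swung left over the other setter instead of right. The fingertips passed about 6 cm above its wing and did not touch it.

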